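# Clamp a mounted specimen in the microscope fixture

## Task

With closed fingertips, push the green specimen mount along its channel in the clamping fixture until it rests against the blue stop, without lifting it. Then push the red-knobbed clamp handle over towards the specimen, past its dead point, until it snaps into lock with the rubber pad pressing on the specimen, and move clear. Do not grasp anything, and leave everything else on the bench where it is.

Things in the scene. Friction and masses are not known exactly. Their poses are not given: they have to be found in the camera images.
- fixture: aluminium base plate fixed to the bench, 120 (x) x 280 (y) x 15 mm thick, origin under its centre, z up; place and yaw vary. Along its own y axis runs a channel between two steel rails (inner faces at x = -21.5 and +21.5 mm, 10 mm wide, tops 21 mm above the bench, y = -130 to +20 mm), open at the -y end and closed at the +y end by a blue stop. A toggle clamp stands behind the stop
- seat (a point): point on the plate's upper face (fixture x = y = 0, 15 mm above the bench) where the centre of the specimen's underside is when it is fully home against the blue stop
- stop (a point): middle of the top edge of the blue stop's face: fixture y = +20 mm, 30 mm above the bench; the stop is 63 mm wide, 10 mm thick
- specimen: loose green resin mount with a small steel sample set in its top: an upright cylinder 40 mm across, 25 mm tall, about 0.09 kg, origin at the centre of its underside. It stands on the plate in the channel, 50 to 100 mm short of the seat on the -y side, and slides between the rails with 1.5 mm play each side
- clamp_handle (a joint): handle angle, rad, about the fixture's x axis. 0 = open, leaning 0.75 rad from vertical towards fixture +y, away from the specimen; that lean is 0.75 minus the value. Starts at 0 to 0.2. A spring resists, up to about 5 N at the knob near 0.6, until the dead point at 1.1; released short of it, it swings back. Beyond, it snaps by itself to the locked stop at 1.5, leaning over the specimen
- handle_pivot (a point): pivot of the handle and of the steel clamp arm (110 mm long, 14 mm wide; one piece with the handle): fixture x = 0, y = +100 mm, 62 mm above the bench, between two dark side plates (y = 62 to 122 mm, 34 mm wide over all, tops 75 mm above the bench). Open, the arm stands upright, reaching 175 mm above the bench; as the handle goes over, it swings down level over the seat
- handle_knob (a point): centre of the red ball knob (28 mm across) at the handle's end, 95 mm from the pivot. Fully open it is 165 mm to the +y side of the seat and 131 mm above the bench; upright, 157 mm above the bench. Below it the handle is a 12 x 6 mm steel bar with an 18 mm red sleeve
- clamp_pad: spring-loaded rubber-tipped spindle, 16 mm across, on the clamp arm, origin on the arm's centre line 100 mm from its pivot; the rubber face is 24 mm along the pad's own -z. Locked on a specimen at the seat, it presses straight down on the middle of its top with about 2.5 N
- black_mount: a loose black resin mount like the specimen (40 mm across, 25 mm tall), standing on the bench on the far (+x) side of the fixture; a bystander
- objective: a spare steel microscope objective standing on the bench on the near side of the fixture, 34 mm across, 44 mm tall, origin under its centre; a bystander
- wash_bottle: white plastic bottle with blue cap, 60 mm across, 150 mm tall, origin under its centre; a bystander
- paste_jar: white jar with blue cap, 64 mm across, 60 mm tall, origin under its centre; a bystander
- screwdriver: a screwdriver lying on the bench; a bystander
- brush: a small brush lying on the bench beyond the fixture; a bystander
Mind the look-alikes: they are no part of the job. Several things have the shape of the specimen; the one meant has the colours described above.

How it is judged:
By the outcome, as a careful person would: the job done as asked, in the order asked, and still so for the second after the job is handed in, with the robot touching nothing.
It also fails if it takes over 56 s, if anything falls off the work surface, if the arm or the gripper's body presses on something with over 40 N, if the wrist force passes 120 N, or if a joint passes its speed limit or range.

## Robot

A 6-joint arm with a two-finger parallel gripper is mounted at the origin on the work surface. World frame = base frame: x ahead of the robot, y to its left, z up, the work surface at z = 0. Lengths are in m, angles in rad, forces in N, time in s.
With the tool pointing down it reaches from about 0.275 to 0.85 m from the base axis. Payload 19 kg.
Tool frame: the origin (TCP) lies on the centre line of the jaws, within the pads' length; the fingertips stand 17 mm ahead of it and the grasp point (between the pads) lies 2 mm behind it; z points along the fingers, y is the line along which they close (so a half turn about z gives the same grasp; the last joint's range is limited). The gripper opens to 85 mm and grips with 20 to 120 N. Pads are 22 mm wide; open, the fingers measure 114 mm over their backs; the gripper's body (76 mm by 85 mm) begins 54 mm behind the grasp point. The pads swing forward as they close: fully open they stand 13 mm farther back than shut.
Start: joints at [-0.134, 0.15, 1.437, -0, 1.554, -0.134], TCP at [0.575, -0, 0.248] pointing down, gripper open.
Joint ranges: [-2.8, 2.8], [-0.68, 2.1], [0.12, 2.68], [-1.39, 4.53], [0.16, 2.79], [-2.81, 2.81]. Speed limits (rad/s): [1.89, 1.89, 2.22, 3.01, 3.01, 3.01].

## Interface

Orientations are given as a rotation vector (axis times angle).
In Python, from plant import manip gives the robot as it stands. The module is installed in compiled form; this text tells all that it offers.
- The arm moves only by the tool apply_moves, never from a script. Its argument "targets" is a list of rows, each an object with "xyz": the shift along the tool's x, y, z in mm, a list of three; "angular": the turn, a rotation vector about the tool's x, y, z in degrees, a list of three; "jaw": the finger opening in mm, from 0 to 85.4. A call has 1 to 12 rows; each row is the pose to reach, as a shift and turn from the pose commanded when the call began, along the tool's axes at that moment; what a row does not reach only later rows make up. A row lasts 1/8 s, in which the tool goes at most 62.5 mm and 10.7 degrees, less where a joint would pass 70% of its speed; a pose out of reach is approached as far as the arm can. A call with a gripper value outside its range is refused whole. The fingers move at their own pace and stop on an object; "force" is the grip in N (left out, the last holds). Time passes only in rows, so rows that repeat a pose let the fingers close. It gives the time, the measured TCP pose, the force, the opening and the grip force at its end, in the units of the state.
- manip.get_state(): the state, without advancing time (a new reading comes with each control period).
- manip.snapshot(name): name is "scene" or "side" or "wrist"; returns the picture (400x640x3 uint8, blue, green, red); there is no depth.
- manip.camera_info(name): a dict with "K" (3x3 intrinsics, pixels), "R" (3x3) and "t" (3): a world point X has camera coordinates R X + t. Camera axes: x right, y down, z forward; pixel columns grow to the right and rows downward; lengths in m; the calibration is good to about 2 mm. A picture is of the moment at which its call begins: read the wrist's pose just before it. camera_info takes no time and is no camera call; for the wrist camera it gives the pose at the moment of the call.
- manip.close_job(): hands the job in; it is judged then, once.
The state is a dict: "t": time; "joints": joint angles; "joint_vel": joint speeds; "effort": joint torques, N m; "position": TCP position; "orientation": TCP orientation; "ft_force": force on the tool from outside, world axes, zero at the start; "moment": the same for the moment, N m; "width": opening from 0.0 (shut) to 1.0 (fully open); "grasp_force": force on a finger pad.
Only numpy, scipy, OpenCV 4.12 (cv2) and the standard library are available. Lean on these libraries where they do the work, as an engineer would, in place of code of your own. Each camera call takes 0.05 s, during which the arm holds its last target. There are 200 camera calls.

## Working session

There is one attempt and no reset: what is moved stays moved. The work goes in short steps, Python scripts to look and compute and a tool call to move; the robot and the scene stay as the last step left them, time stands still between calls to the robot, and variables do not carry over. Pictures are saved under pics/ and viewed, at most 10 in all, crops included, and the job is handed in when it is done.

Besides the shell and the picture viewer there is one more tool, called after "Request:" as name([rows], argument=value, ...), one row to a line, values as JSON. apply_moves: Moves the arm, as the interface text tells. Its arguments: {"type":"object","properties":{"targets":{"type":"array"},"force":{"type":"number"}},"required":["targets"]}

```bash
mkdir -p pics; cat > h.py <<'E'
import numpy as np, cv2
from plant import manip
def ray(c,u,v):
    K,R,t=[np.array(c[k],float) for k in("K","R","t")]
    d=R.T@np.linalg.solve(K,[u,v,1]); return -R.T@t.ravel(),d
def onz(c,u,v,z):
    o,d=ray(c,u,v); return o+d*(z-o[2])/d[2]
def proj(c,X):
    K,R,t=[np.array(c[k],float) for k in("K","R","t")]
    p=K@(R@np.array(X)+t.ravel()); return p[:2]/p[2]
def blobs(im,lo,hi,n=3):
    h=cv2.cvtColor(im,cv2.COLOR_BGR2HSV); m=cv2.inRange(h,lo,hi)
    k,l,s,ce=cv2.connectedComponentsWithStats(m)
    o=sorted(range(1,k),key=lambda i:-s[i,4])[:n]
    return [(s[i].tolist(),ce[i].round(1).tolist()) for i in o]
E
python3 - <<'E'
from h import *
np.set_printoptions(precision=4,suppress=True)
ims=[]
for n in("scene","side"):
    im=manip.snapshot(n);c=manip.camera_info(n);ims.append(im);cv2.imwrite(f"pics/{n}0.png",im)
    print(n,"cam at",ray(c,0,0)[0])
    print("green",blobs(im,(40,60,40),(85,255,255)));print("red",blobs(im,(0,130,60),(8,255,255)));print("blue",blobs(im,(98,110,50),(125,255,255),5))
print(manip.get_state())
E
```

```text
scene cam at [ 0.9506 -0.7592  0.8082]
green [([294, 238, 15, 17, 193], [301.1, 246.3]), ([438, 146, 3, 15, 22], [438.7, 152.6])]
red [([115, 267, 44, 18, 432], [136.0, 275.4]), ([346, 165, 15, 26, 157], [352.9, 176.5]), ([268, 381, 4, 9, 12], [269.1, 385.1])]
blue [([250, 333, 103, 67, 4155], [303.0, 369.6]), ([214, 34, 35, 54, 1049], [228.5, 64.1]), ([131, 0, 42, 31, 866], [149.9, 13.9]), ([200, 292, 15, 16, 184], [206.9, 299.1]), ([365, 147, 16, 13, 177], [372.5, 153.3])]
side cam at [0.0916 0.6832 0.9738]
green [([107, 280, 19, 24, 207], [115.5, 291.3]), ([320, 193, 14, 16, 163], [326.3, 200.7])]
red [([250, 216, 21, 13, 143], [258.7, 222.4]), ([455, 193, 10, 8, 62], [458.9, 197.0]), ([347, 119, 8, 7, 30], [350.3, 122.3])]
blue [([322, 95, 51, 54, 1266], [344.3, 120.7]), ([531, 0, 54, 30, 749], [560.5, 15.1]), ([190, 305, 27, 25, 521], [203.2, 316.9]), ([421, 0, 24, 25, 441], [432.6, 12.8]), ([291, 216, 16, 14, 70], [298.2, 222.4])]
{'t': 0.1, 'joints': array([-0.134 ,  0.1509,  1.4379, -0.    ,  1.5538, -0.134 ]), 'joint_vel': array([-0.0004, -0.0014, -0.0027,  0.0001,  0.0015, -0.0004]), 'effort': array([  0.0044, -71.4378, -57.1798,  -0.0001,   0.007 ,  -0.0001]), 'position': array([0.5748, 0.    , 0.2477]), 'orientation': array([-2.2208, -2.2208,  0.001 ]), 'ft_force': array([-0.5685, -0.1293,  0.2688]), 'moment': array([-0.0479,  0.0096, -0.0488]), 'grasp_force': 0.0, 'width': 0.9984964219192738}
```

View pics/scene0.png

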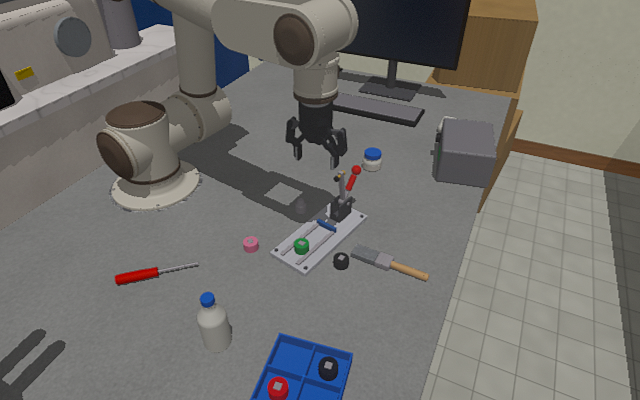

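View pics/side0.png

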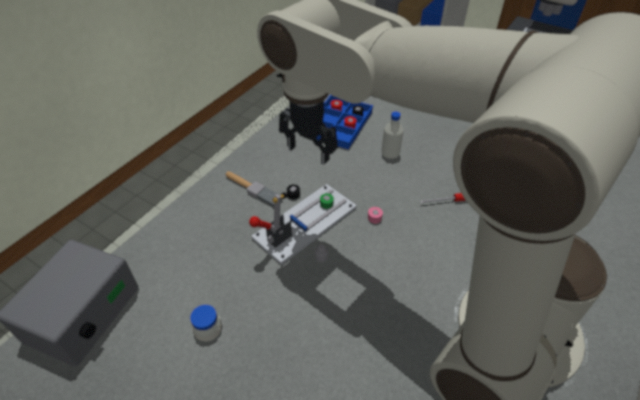

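The scene view shows the green specimen at (301,246), the stop at (326,225) and the knob at (356,170). In the side view they are at (326,201), (298,222) and (255,221). Next I'll triangulate these points and take a wrist view.

```bash
python3 - <<'E'
from h import *
np.set_printoptions(precision=4,suppress=True)
cs,cd=manip.camera_info("scene"),manip.camera_info("side")
def tri(a,b):
    o1,d1=ray(cs,*a);o2,d2=ray(cd,*b)
    d1/=np.linalg.norm(d1);d2/=np.linalg.norm(d2)
    s=np.linalg.lstsq(np.c_[d1,-d2],o2-o1,rcond=None)[0]
    p,q=o1+s[0]*d1,o2+s[1]*d2
    return (p+q)/2,np.linalg.norm(p-q)
print("spec",onz(cs,301.1,246.3,.03),onz(cd,326.3,200.7,.03),tri((301.1,246.3),(326.3,200.7)))
print("stop",onz(cs,326,225,.028),onz(cd,298.2,222.4,.028))
print("knob",tri((356,170),(255,221)))
im=manip.snapshot("wrist");c=manip.camera_info("wrist");cv2.imwrite("pics/w0.png",im);print(ray(c,0,0)[0],c["R"])
print("green",blobs(im,(40,60,40),(85,255,255)));print("red",blobs(im,(0,130,60),(8,255,255)));print("blue",blobs(im,(98,110,50),(125,255,255),5))
for n in("scene","side"):
    im=cv2.imread(f"pics/{n}0.png"); x,y=(250,150) if n=="scene" else (230,170)
    cv2.imwrite(f"pics/{n}0c.png",np.array(cv2.resize(im[y:y+130,x:x+150],None,fx=4,fy=4,interpolation=2)))
a,b=[cv2.imread(f"pics/{n}0c.png") for n in("scene","side")]
cv2.imwrite("pics/both.png",cv2.resize(np.vstack([np.hstack([a,b]),]),(800,347)))
E
```

```text
spec [ 0.5686 -0.0757  0.03  ] [ 0.5664 -0.0722  0.03  ] (array([ 0.5675, -0.0739,  0.0279]), np.float64(0.00011345287692358003))
stop [0.5909 0.0286 0.028 ] [0.5872 0.0341 0.028 ]
knob (array([0.6191, 0.1609, 0.1364]), np.float64(0.0010925556162055252))
[0.5758 0.0646 0.3735] [[ 1.     -0.0009 -0.0023]
 [-0.0003 -0.9661  0.2582]
 [-0.0024 -0.2582 -0.9661]]
green [([293, 220, 39, 44, 1161], [311.6, 240.9])]
red [([358, 0, 29, 24, 537], [370.9, 10.4])]
blue [([303, 128, 64, 23, 673], [334.4, 139.0])]
```

View pics/w0.png

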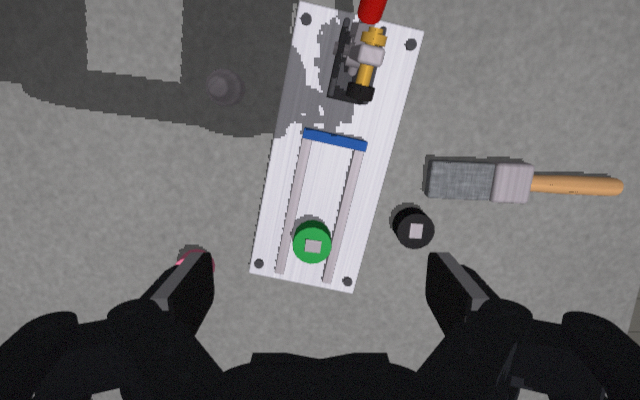

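View pics/both.png

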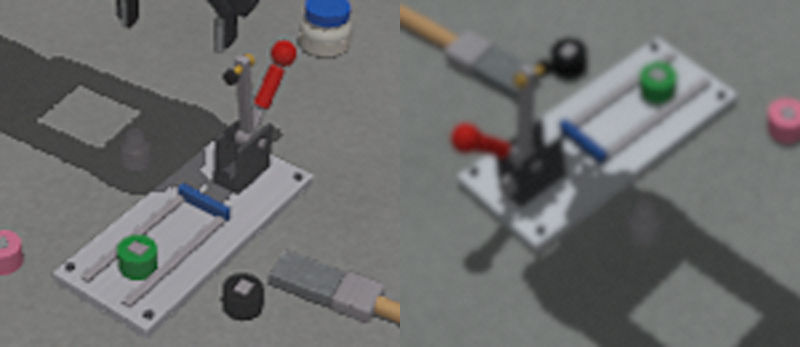

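The wrist view shows the plate's corners at about (300,2), (424,32), (353,292) and (250,271). The stop is at (334,139), the specimen top at (312,243) and the objective at (225,87). I'll work out the fixture frame from these.

```bash
python3 - <<'E'
from h import *
np.set_printoptions(precision=4,suppress=True)
im=cv2.imread("pics/w0.png");c=manip.camera_info("wrist")
P=np.array([onz(c,u,v,.015)[:2] for u,v in[(300,2),(424,32),(353,292),(250,271)]])
print(P,np.linalg.norm(P-np.roll(P,-1,0),axis=1))
B=np.array([onz(c,u,v,.015)[:2] for u,v in[(306,19),(411,44),(347,281),(259,264)]]);print("bolts",B.mean(0),"corners",P.mean(0))
for Q in(P,B):
    d=(Q[0]+Q[1]-Q[2]-Q[3]);print("yaw from y",np.degrees(np.arctan2(-d[0],d[1])))
m=cv2.inRange(cv2.cvtColor(im,cv2.COLOR_BGR2HSV),(98,110,50),(125,255,255));ys,xs=np.nonzero(m)
W=np.array([onz(c,u,v,.030)[:2] for u,v in zip(xs,ys)]);mu=W.mean(0);e=np.linalg.svd(W-mu,full_matrices=0)[2][0];e*=np.sign(e[0])
yaw=np.arctan2(e[1],e[0]);print("stop",mu,np.degrees(yaw),np.ptp((W-mu)@e))
yaws=np.radians(np.mean([-13.5]))
g=blobs(im,(40,60,40),(85,255,255))[0];m=cv2.inRange(cv2.cvtColor(im,cv2.COLOR_BGR2HSV),(40,60,40),(85,255,255))
print("spec",onz(c,312.5,246,.04))   # steel sample, top centre
print("stop face line pts",onz(c,304,136,.03),onz(c,366,150,.03), "objective",onz(c,225,87,.044))
for n,uv in(("scene",(356,170)),):pass
print("knob wrist ray at z",[onz(c,371,8,z) for z in(.12,.13)])
E
```

```text
[[ 0.5574  0.1546]
 [ 0.6722  0.1293]
 [ 0.6126 -0.1396]
 [ 0.498  -0.1137]] [0.1176 0.2754 0.1175 0.2748]
bolts [0.5844 0.007 ] corners [0.5851 0.0076]
yaw from y -12.489484741181663
yaw from y -12.589691477924028
stop [0.5894 0.0322] -12.655106364524752 0.0620348006282157
spec [ 0.568  -0.0737  0.04  ]
stop face line pts [0.5603 0.0352 0.03  ] [0.62   0.0218 0.03  ] objective [0.4913 0.0794 0.044 ]
knob wrist ray at z [array([0.6086, 0.1247, 0.12  ]), array([0.6074, 0.1223, 0.13  ])]
```

Request:
apply_moves([
  {"xyz":[-20,-3,0],"angular":[0,0,-9],"jaw":0},
  {"xyz":[-40,-6,10],"angular":[0,0,-18],"jaw":0},
  {"xyz":[-60,-9,30],"angular":[0,0,-27],"jaw":0},
  {"xyz":[-80,-12,50],"angular":[0,0,-37],"jaw":0},
  {"xyz":[-100,-16,75],"angular":[0,0,-47],"jaw":0},
  {"xyz":[-115,-18,100],"angular":[0,0,-57],"jaw":0},
  {"xyz":[-124,-19,120],"angular":[0,0,-67],"jaw":0},
  {"xyz":[-124,-19,128],"angular":[0,0,-75],"jaw":0},
  {"xyz":[-124,-19,128],"angular":[0,0,-77.4],"jaw":0},
  {"xyz":[-124,-19,128],"angular":[0,0,-77.4],"jaw":0},
  {"xyz":[-124,-19,128],"angular":[0,0,-77.4],"jaw":0},
])

```text
t: 1.52
position: [0.556, -0.124, 0.1203]
orientation: [-0.346, -3.122, -0.0]
ft_force: [0.1, -1.3, 0.1]
width: 0.0
grasp_force: 0.0
```

Request:
apply_moves([
  {"xyz":[0,0,25],"angular":[0,0,0],"jaw":0},
  {"xyz":[0,0,50],"angular":[0,0,0],"jaw":0},
  {"xyz":[0,0,65],"angular":[0,0,0],"jaw":0},
  {"xyz":[0,0,72],"angular":[0,0,0],"jaw":0},
  {"xyz":[0,0,77],"angular":[0,0,0],"jaw":0},
  {"xyz":[0,0,79],"angular":[0,0,0],"jaw":0},
  {"xyz":[0,0,79],"angular":[0,0,0],"jaw":0},
])

```text
t: 2.4
position: [0.5561, -0.1241, 0.0416]
orientation: [0.345, 3.122, -0.0]
ft_force: [0.4, 0.2, 0.1]
width: 0.005
grasp_force: 0.0
```

```bash
python3 - <<'E'
from h import *
a=manip.snapshot("scene");b=manip.snapshot("side")
f=lambda i,x,y:cv2.resize(i[y:y+110,x:x+110],(400,400),interpolation=2)
cv2.imwrite("pics/d1.png",np.hstack([f(a,245,170),f(b,270,130)]))
E
```

```text
(no output)
```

View pics/d1.png

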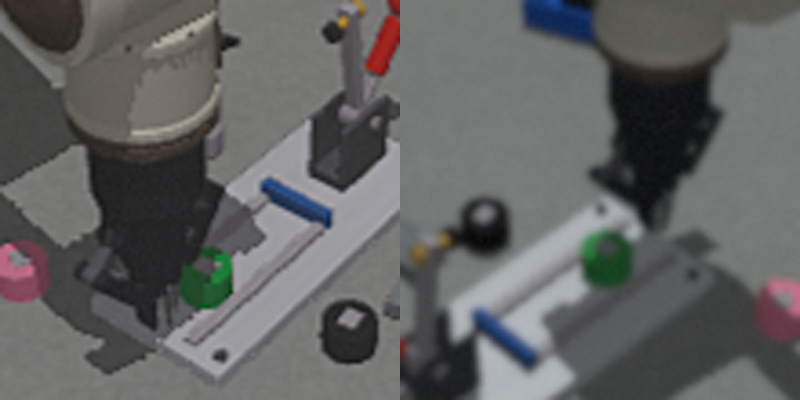

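The closed fingertips stand in the channel mouth just behind the green mount at about (205,275). Nothing is touching, so I'll push along tool +y.

Request:
apply_moves([
  {"xyz":[0,6,0],"angular":[0,0,0],"jaw":0},
  {"xyz":[0,12,0],"angular":[0,0,0],"jaw":0},
  {"xyz":[0,18,0],"angular":[0,0,0],"jaw":0},
  {"xyz":[0,25,0],"angular":[0,0,0],"jaw":0},
  {"xyz":[0,33,0],"angular":[0,0,0],"jaw":0},
  {"xyz":[0,41,0],"angular":[0,0,0],"jaw":0},
  {"xyz":[0,49,0],"angular":[0,0,0],"jaw":0},
  {"xyz":[0,57,0],"angular":[0,0,0],"jaw":0},
  {"xyz":[0,65,0],"angular":[0,0,0],"jaw":0},
  {"xyz":[0,73,0],"angular":[0,0,0],"jaw":0},
  {"xyz":[0,80,0],"angular":[0,0,0],"jaw":0},
  {"xyz":[0,85,0],"angular":[0,0,0],"jaw":0},
])

```text
t: 4.0
position: [0.5746, -0.0406, 0.0413]
orientation: [-0.344, -3.123, 0.0]
ft_force: [0.7, -1.3, 1.1]
width: -0.003
grasp_force: 0.4
```

```bash
cat > spec.py <<'E'
from h import *
np.set_printoptions(precision=4,suppress=True)
O=np.array([.585,.0075]);a=np.radians(-12.6);E=np.array([[np.cos(a),np.sin(a)],[-np.sin(a),np.cos(a)]])
for n in("scene","side"):
    im=manip.snapshot(n);c=manip.camera_info(n)
    b=[x for x in blobs(im,(40,60,40),(85,255,255)) if 280<x[1][0]<345]
    for s,ce in b: print(n,s,ce,"fix xy",E@(onz(c,*ce,.028)[:2]-O))
s=manip.get_state();print("tool fix",E@(s["position"][:2]-O),s["position"][2],s["ft_force"],s["t"])
E
python3 spec.py
```

```text
scene [315, 224, 10, 17, 117] [319.3, 232.9] fix xy [ 0.0063 -0.0143]
side [302, 206, 15, 16, 182] [309.0, 213.4] fix xy [-0.0003 -0.0163]
tool fix [ 0.0003 -0.0492] 0.041228175580401046 [-0.1102 -0.5632 -0.0678] 4.1
```

Request:
apply_moves([
  {"xyz":[0,3,0],"angular":[0,0,0],"jaw":0},
  {"xyz":[0,6,0],"angular":[0,0,0],"jaw":0},
  {"xyz":[0,8,0],"angular":[0,0,0],"jaw":0},
  {"xyz":[0,10,0],"angular":[0,0,0],"jaw":0},
  {"xyz":[0,11,0],"angular":[0,0,0],"jaw":0},
  {"xyz":[0,12,0],"angular":[0,0,0],"jaw":0},
])

```text
t: 4.85
position: [0.5771, -0.0293, 0.0413]
orientation: [-0.345, -3.123, 0.0]
ft_force: [0.1, -0.4, 0.5]
width: 0.003
grasp_force: 0.2
```

Request:
apply_moves([
  {"xyz":[0,1,0],"angular":[0,0,0],"jaw":0},
  {"xyz":[0,2,0],"angular":[0,0,0],"jaw":0},
])

```text
t: 5.1
position: [0.5776, -0.0274, 0.0413]
orientation: [-0.345, -3.123, 0.0]
ft_force: [0.7, -0.2, -0.6]
width: 0.0
grasp_force: 0.2
```

Request:
apply_moves([
  {"xyz":[0,0.5,0],"angular":[0,0,0],"jaw":0},
  {"xyz":[0,1,0],"angular":[0,0,0],"jaw":0},
])

```text
t: 5.35
position: [0.5778, -0.0264, 0.0413]
orientation: [-0.345, -3.123, -0.0]
ft_force: [-0.2, 0.1, -0.3]
width: 0.001
grasp_force: 0.2
```

```bash
python3 spec.py
```

```text
scene [318, 222, 10, 16, 113] [322.7, 230.3] fix xy [ 0.0072 -0.0006]
side [298, 209, 15, 16, 172] [305.7, 216.0] fix xy [-0.0009 -0.0034]
tool fix [ 0.0003 -0.0346] 0.04127861437501096 [-0.0313  0.0613 -0.5191] 5.45
```

Request:
apply_moves([
  {"xyz":[0,0.5,0],"angular":[0,0,0],"jaw":0},
  {"xyz":[0,1,0],"angular":[0,0,0],"jaw":0},
])

```text
t: 5.7
position: [0.578, -0.0254, 0.0413]
orientation: [-0.345, -3.123, 0.0]
ft_force: [-0.5, -0.7, -0.1]
width: -0.0
grasp_force: 0.2
```

Request:
apply_moves([
  {"xyz":[0,0.5,0],"angular":[0,0,0],"jaw":0},
  {"xyz":[0,1,0],"angular":[0,0,0],"jaw":0},
])

```text
t: 5.95
position: [0.5782, -0.0248, 0.0414]
orientation: [-0.345, -3.123, 0.001]
ft_force: [-2.9, -5.6, 1.9]
width: -0.0
grasp_force: 3.3
```

Request:
apply_moves([
  {"xyz":[0,0.5,0],"angular":[0,0,0],"jaw":0},
  {"xyz":[0,1,0],"angular":[0,0,0],"jaw":0},
])

```text
t: 6.2
position: [0.5785, -0.0244, 0.0415]
orientation: [0.345, 3.122, -0.003]
ft_force: [-2.8, -12.8, 4.2]
width: -0.003
grasp_force: 6.5
```

The force rise to 13 N shows the mount is seated. Next I'll back off, rise, and cross over behind the knob.

Request:
apply_moves([
  {"xyz":[0,-6,0],"angular":[0,0,0],"jaw":0},
  {"xyz":[0,-20,0],"angular":[0,0,0],"jaw":0},
  {"xyz":[0,-30,-20],"angular":[0,0,0],"jaw":0},
  {"xyz":[0,-30,-60],"angular":[0,0,0],"jaw":0},
  {"xyz":[0,-30,-100],"angular":[0,0,0],"jaw":0},
  {"xyz":[0,-30,-140],"angular":[0,0,0],"jaw":0},
  {"xyz":[0,-30,-175],"angular":[0,0,0],"jaw":0},
  {"xyz":[0,-30,-200],"angular":[0,0,0],"jaw":0},
  {"xyz":[0,-30,-210],"angular":[0,0,0],"jaw":0},
  {"xyz":[0,-30,-210],"angular":[0,0,0],"jaw":0},
])

```text
t: 7.45
position: [0.5719, -0.0531, 0.2511]
orientation: [0.345, 3.122, 0.0]
ft_force: [0.0, 0.8, -1.1]
width: -0.001
grasp_force: 0.0
```

```bash
python3 spec.py; python3 - <<'E'
from h import *
a=manip.snapshot("scene");b=manip.snapshot("side")
for n,i in(("scene",a),("side",b)):print(n,"red",blobs(i,(0,130,60),(8,255,255)))
f=lambda i,x,y:cv2.resize(i[y:y+110,x:x+110],(400,400),interpolation=2)
cv2.imwrite("pics/d2.png",np.hstack([f(a,270,150),f(b,240,160)]))
E
```

```text
scene [314, 221, 15, 17, 180] [320.5, 229.2] fix xy [-0.0002 -0.0008]
side [298, 208, 14, 16, 151] [305.0, 215.5] fix xy [ 0.0017 -0.0033]
tool fix [ 0.0001 -0.0618] 0.249990912544911 [-1.0044 -0.471  -0.4901] 7.55
scene red [([115, 267, 44, 18, 432], [135.9, 275.4]), ([346, 165, 15, 26, 155], [352.9, 176.5]), ([268, 378, 8, 12, 16], [270.1, 383.6])]
side red [([250, 216, 21, 13, 147], [258.9, 222.5]), ([455, 194, 8, 7, 43], [457.9, 197.4]), ([346, 119, 9, 7, 33], [350.3, 122.2])]
```

View pics/d2.png

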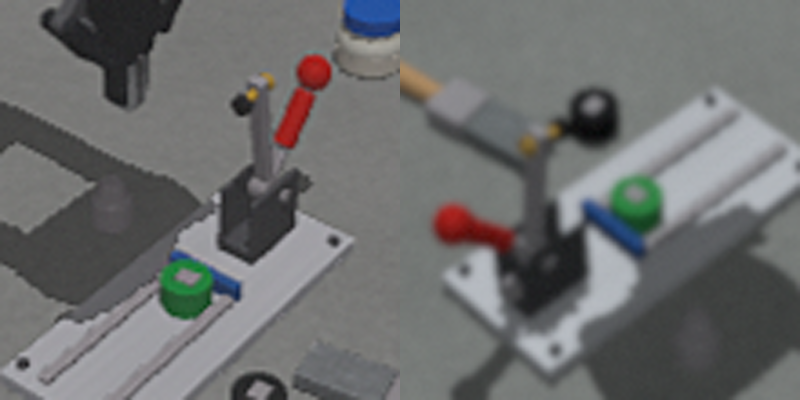

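The mount rests against the stop in both views, and the clamp is still open. Now I'll cross over above the clamp.

Request:
apply_moves([
  {"xyz":[0,20,0],"angular":[0,0,0],"jaw":0},
  {"xyz":[0,50,0],"angular":[0,0,0],"jaw":0},
  {"xyz":[0,85,0],"angular":[0,0,0],"jaw":0},
  {"xyz":[0,120,0],"angular":[0,0,0],"jaw":0},
  {"xyz":[0,155,0],"angular":[0,0,0],"jaw":0},
  {"xyz":[0,190,0],"angular":[0,0,0],"jaw":0},
  {"xyz":[0,225,0],"angular":[0,0,0],"jaw":0},
  {"xyz":[0,255,0],"angular":[0,0,0],"jaw":0},
  {"xyz":[0,275,0],"angular":[0,0,0],"jaw":0},
  {"xyz":[0,288,0],"angular":[0,0,0],"jaw":0},
  {"xyz":[0,288,0],"angular":[0,0,0],"jaw":0},
  {"xyz":[0,288,0],"angular":[0,0,0],"jaw":0},
])

```text
t: 9.15
position: [0.6347, 0.2276, 0.2513]
orientation: [-0.346, -3.122, 0.0]
ft_force: [0.3, -0.1, -0.6]
width: -0.0
grasp_force: 0.0
```

Request:
apply_moves([
  {"xyz":[0,0,20],"angular":[0,0,0],"jaw":0},
  {"xyz":[0,0,45],"angular":[0,0,0],"jaw":0},
  {"xyz":[0,0,70],"angular":[0,0,0],"jaw":0},
  {"xyz":[0,0,92],"angular":[0,0,0],"jaw":0},
  {"xyz":[0,0,105],"angular":[0,0,0],"jaw":0},
  {"xyz":[0,0,109],"angular":[0,0,0],"jaw":0},
  {"xyz":[0,0,109],"angular":[0,0,0],"jaw":0},
])

```text
t: 10.02
position: [0.6349, 0.2281, 0.1428]
orientation: [0.345, 3.122, 0.0]
ft_force: [-0.4, 0.5, 1.4]
width: 0.0
grasp_force: 0.0
```

```bash
python3 spec.py; python3 - <<'E'
from h import *
a=manip.snapshot("scene");b=manip.snapshot("side")
f=lambda i,x,y:cv2.resize(i[y:y+130,x:x+130],(400,400),interpolation=2)
cv2.imwrite("pics/d3.png",np.hstack([f(a,290,120),f(b,200,150)]))
E
```

```text
scene [314, 221, 15, 17, 178] [320.6, 229.3] fix xy [ 0.0003 -0.0009]
side [298, 208, 14, 16, 151] [305.0, 215.5] fix xy [ 0.0017 -0.0033]
tool fix [0.0006 0.2264] 0.1431568757182897 [-0.6601  0.7849  0.1012] 10.125
```

View pics/d3.png

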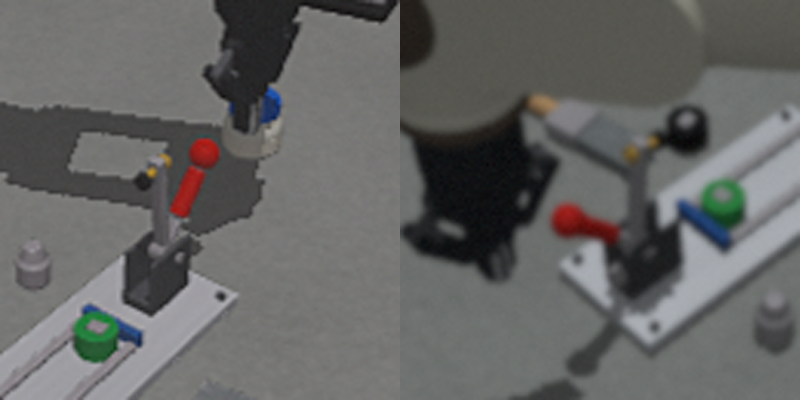

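Request:
apply_moves([
  {"xyz":[0,-10,0],"angular":[0,0,0],"jaw":0},
  {"xyz":[0,-22,0],"angular":[0,0,0],"jaw":0},
  {"xyz":[0,-32,0],"angular":[0,0,0],"jaw":0},
  {"xyz":[0,-40,0],"angular":[0,0,0],"jaw":0},
  {"xyz":[0,-46,0],"angular":[0,0,0],"jaw":0},
  {"xyz":[0,-52,0],"angular":[0,0,0],"jaw":0},
  {"xyz":[0,-58,0],"angular":[0,0,0],"jaw":0},
  {"xyz":[0,-64,0],"angular":[0,0,0],"jaw":0},
  {"xyz":[0,-70,0],"angular":[0,0,0],"jaw":0},
  {"xyz":[0,-78,0],"angular":[0,0,0],"jaw":0},
  {"xyz":[0,-86,0],"angular":[0,0,0],"jaw":0},
  {"xyz":[0,-94,0],"angular":[0,0,0],"jaw":0},
])

```text
t: 11.72
position: [0.6151, 0.1372, 0.1445]
orientation: [0.344, 3.119, 0.004]
ft_force: [1.3, 8.8, 20.5]
width: -0.001
grasp_force: 10.3
```

Request:
apply_moves([
  {"xyz":[0,-8,0],"angular":[0,0,0],"jaw":0},
  {"xyz":[0,-16,0],"angular":[0,0,0],"jaw":0},
  {"xyz":[0,-23,0],"angular":[0,0,0],"jaw":0},
  {"xyz":[0,-29,0],"angular":[0,0,0],"jaw":0},
  {"xyz":[0,-34,0],"angular":[0,0,0],"jaw":0},
  {"xyz":[0,-37,0],"angular":[0,0,0],"jaw":0},
  {"xyz":[0,-39,0],"angular":[0,0,0],"jaw":0},
])

```text
t: 12.6
position: [0.6055, 0.0982, 0.142]
orientation: [-0.345, -3.122, 0.0]
ft_force: [-0.1, -1.3, 0.1]
width: -0.003
grasp_force: 0.0
```

```bash
python3 spec.py; python3 - <<'E'
from h import *
a=manip.snapshot("scene");b=manip.snapshot("side")
f=lambda i,x,y:cv2.resize(i[y:y+130,x:x+130],(400,400),interpolation=2)
cv2.imwrite("pics/d4.png",np.hstack([f(a,270,130),f(b,220,150)]))
E
```

```text
scene [314, 221, 15, 17, 174] [320.6, 229.5] fix xy [ 0.0008 -0.0016]
side [298, 207, 14, 17, 162] [304.9, 215.3] fix xy [ 0.0024 -0.0036]
tool fix [0.0003 0.0931] 0.14213895386032255 [ 0.3142 -0.1169  0.3563] 12.7
```

View pics/d4.png

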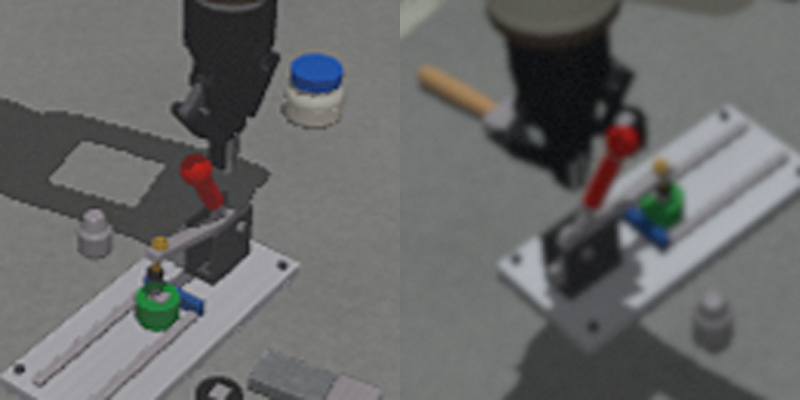

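The arm is down over the mount and the wrist force is zero. I'll move clear, then check the knob position for lock.

Request:
apply_moves([
  {"xyz":[0,15,0],"angular":[0,0,0],"jaw":0},
  {"xyz":[0,40,0],"angular":[0,0,0],"jaw":0},
  {"xyz":[0,70,0],"angular":[0,0,0],"jaw":0},
  {"xyz":[0,95,-20],"angular":[0,0,0],"jaw":0},
  {"xyz":[0,105,-50],"angular":[0,0,0],"jaw":0},
  {"xyz":[0,105,-85],"angular":[0,0,0],"jaw":0},
  {"xyz":[0,105,-110],"angular":[0,0,0],"jaw":0},
  {"xyz":[0,105,-115],"angular":[0,0,0],"jaw":0},
  {"xyz":[0,105,-115],"angular":[0,0,0],"jaw":0},
])

```text
t: 13.92
position: [0.6285, 0.2014, 0.2565]
orientation: [-0.344, -3.122, 0.0]
ft_force: [0.7, -0.7, -0.4]
width: -0.002
grasp_force: 0.0
```

```bash
python3 spec.py; python3 - <<'E'
from h import *
np.set_printoptions(precision=1,suppress=True)
O=np.array([.585,.0075]);a=np.radians(-12.6);ey=np.array([-np.sin(a),np.cos(a)])
ims=[]
for n in("scene","side"):
    i=manip.snapshot(n);c=manip.camera_info(n);ims.append(i)
    print(n,"red",blobs(i,(0,130,60),(8,255,255)))
    for q in(1.1,1.3,1.5):
        l=.75-q;k=[*(O+ey*(.1+.095*np.sin(l))),.062+.095*np.cos(l)]
        print(q,"knob expected px",proj(c,k))
f=lambda i,x,y:cv2.resize(i[y:y+100,x:x+100],(400,400),interpolation=2)
cv2.imwrite("pics/d5.png",np.hstack([f(ims[0],280,150),f(ims[1],250,150)]))
E
```

```text
scene [314, 222, 15, 16, 159] [320.7, 230.1] fix xy [ 0.0024 -0.0033]
side [298, 209, 14, 15, 123] [305.9, 216.8] fix xy [-0.0034 -0.0019]
tool fix [0.     0.1984] 0.2558547726740791 [-0.4919  0.6239  0.0461] 14.025
scene red [([115, 267, 44, 18, 429], [136.0, 275.4]), ([324, 188, 17, 13, 119], [331.4, 193.8]), ([268, 381, 5, 13, 16], [269.2, 386.9])]
1.1 knob expected px [336.7 180.7]
1.3 knob expected px [332.7 186.3]
1.5 knob expected px [329.2 192.6]
side red [([281, 191, 18, 27, 182], [289.6, 202.2])]
1.1 knob expected px [283.  197.5]
1.3 knob expected px [288.4 196.3]
1.5 knob expected px [293.2 196.4]
```

View pics/d5.png

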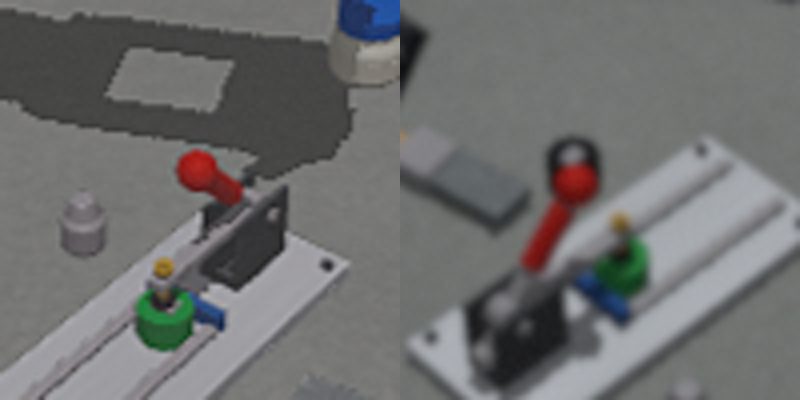

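The knob is at (329,193) in the scene view and (294,196) in the side view. Both match the locked angle of 1.5, and the pad is on the mount's top. I'll hand in.

```bash
python3 -c "
from plant import manip
print(manip.close_job())"
```

```text
the job is handed in; nothing more can be done
None
```

The green mount is seated against the blue stop, the clamp is locked at about 1.5 rad with its pad on the mount, and the arm is clear; I handed the job in at about 14 s on the robot clock.

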